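# Open the cellar's control case with its slotted key

## Robot

A 6-joint arm with a two-finger parallel gripper is mounted at the origin on the work surface. World frame = base frame: x ahead of the robot, y to its left, z up, the work surface at z = 0. Lengths are in m, angles in rad, forces in N, time in s.
With the tool pointing down it reaches from about 0.25 to 0.775 m from the base axis. Payload 8.9 kg.
Tool frame: the origin (TCP) lies at the very end of the fingers, on their centre line; the grasp point (between the pads) lies behind it (robot.tcp_to_grasp is the z of the grasp point in the tool frame, in m); z points along the fingers, y is the direction in which the jaws open and shut (so a half turn about z gives the same grasp; the last joint's range is limited). The gripper opens to 85 mm and grips with 20 to 120 N. Pads are 22 mm wide; open, the fingers measure 114 mm over their backs; the gripper's body (76 mm by 85 mm) begins 54 mm behind the grasp point. The pads swing forward as they close: fully open they stand 13 mm farther back than shut.
Start: joints at [1.052, 0.291, -0.153, 1.127, 0, 1.431], TCP at [0.195, 0.488, 0.231] pointing down, gripper open.
Joint ranges: [-2.52, 2.52], [-0.91, 1.74], [-1.3, 1.37], [-1.96, 2.02], [-1.52, 1.47], [-3.14, 3.14]. Speed limits (rad/s): [2.22, 2.22, 2.79, 3.14, 3.14, 3.14].

## Interface

Orientations are given as a rotation vector (axis times angle).
In Python, from bench import robot, eyes gives the robot as it stands.
- The arm moves only by the tool drive_tool, never from a script. Its argument "commands" is text: rows parted by semicolons, each of 4 numbers parted by spaces: the shift along the tool's x, y, z in units of 40 mm (1.0 is 40 mm), then the turn about the tool's z in units of 8 degrees (1.0 is 8 degrees). In form: tx ty tz roll; .... A call has 1 to 12 rows; each row shifts and turns the commanded pose from where the row before left it, along the tool's axes as they then stand; what a row does not reach is not made up. A row lasts 1/8 s, in which the tool goes at most 62.5 mm and 10.7 degrees, less where a joint would pass 70% of its speed; a pose out of reach is approached as far as the arm can. A call is refused whole if a number of a shift passes 1 or a number of a turn 1, either way. A call with a gripper value outside its range is refused whole. "claw" is the finger opening in mm, from 0 to 85.4, set as the call begins (left out, the last holds). The fingers move at their own pace and stop on an object; "force" is the grip in N (left out, the last holds). Time passes only in rows, so rows that do not move let the fingers close. It gives the time, the measured TCP pose, the force and the opening at its end, in the units of the state.
- robot.observe(): the state, without advancing time (a new reading comes with each control period).
- eyes.capture(name): name is "side" or "top"; returns a dict with "img" (420x560x3 uint8, red, green, blue), "camera_matrix" (3x3 intrinsics, pixels), "distortion" ([k1, k2, p1, p2, k3] as OpenCV has them; the pictures are not rectified), "extrinsics" (4x4, takes a point from world to camera coordinates). Camera axes: x right, y down, z forward; pixel columns grow to the right and rows downward; lengths in m; the calibration is good to about 2 mm. A picture is of the moment at which its call begins. There is no depth.
- robot.close_job(): hands the job in, once; it reports no verdict.
Trained networks look in a picture, given as the dict that the camera call returned (one of the last four; its "shot" number tells which), for a name from the list of things; names that differ only in an ending like _2 or _b are one class to them, and where a whole thing is asked for, a point or a joint stands for the part that bears it (a point fixed in the world has none). Each returns a list of dicts, best first, with "conf" (0 to 1); they miss things now and then, are a little off and sometimes report something else, mostly with a low value. They report only what shows in the picture. A call takes as long as a camera call. They do not tell look-alikes from the thing itself.
- eyes.spot_in(picture, target): "bbox" ([left, top, right, bottom] in pixels, round what is visible of it).
The state is a dict: "time_s": time; "qpos": joint angles; "joint_vel": joint speeds; "tau": joint torques, N m; "position": TCP position; "orientation": TCP orientation; "force": force on the tool from outside, world axes, zero at the start; "wrist_torque": the same for the moment, N m; "gripper_width": opening from 0.0 (shut) to 1.0 (fully open).
Only numpy, scipy, OpenCV 4.12 (cv2) and the standard library are available. Lean on these libraries where they do the work, as an engineer would, in place of code of your own. Each camera call takes 0.05 s, during which the arm holds its last target. There are 200 camera calls.

## Task

Take the slotted key from its two-prong stand and use it to undo both captive screws of the grey control case, turning each anticlockwise, so that the spring lid pops up by itself. Then hang the key back upright by its collar on the two prongs and let go. Work the screws only with the key, keep the gripper's fingers off the case and its lid, and do not disturb the other things on the table.

Things in the scene. Friction and masses are not known exactly. Their poses are not given: they have to be found in the camera images.
- case: Grey plastic control case fixed to the table, 210 mm (x) by 200 mm (y). Origin at the centre of its underside, z up; its -x side is the front, towards the robot. The front 58 mm of its top is a ledge (z = 70 mm) with two screws; the steel lid behind it (150 by 200 mm, top at 78 mm) is hinged at the back, pushed up by a spring and held down by a hidden cam under each screw.
- left_screw (a point): Centre of the left (case +y) screw's top face, in the case frame at (-76, 55, 79.5) mm; axis vertical. Steel head 35 mm across in a fixed bezel ring (48 mm outside, top at 80 mm). The slot across its middle is 28 mm long, 7 mm wide, 9 mm deep, closed at the ends. This point has the case's axes: it does NOT show the slot's direction, which must be seen, or felt for with the blade.
- right_screw (a point): Centre of the right screw's top face, case frame (-76, -55, 79.5) mm; same as the left. Each slot starts, on its own, 43 degrees clockwise to 11 degrees anticlockwise (from above) of the case's x axis. Both turn anticlockwise: the cam lets go at 50 to 55 degrees, the stop is at 90 (slot parallel to the front edge). Turning takes about 0.12 N m; the head stays where left and does not rise.
- lid (a joint): Opening angle of the lid in rad: 0 shut, 0.32 fully up (its front edge then about 45 mm higher). It springs up by itself within a second once both screws are undone, and cannot open before.
- key: Slotted key, 138 mm long, about 0.2 kg, hung upright. Origin on its axis at the underside of its collar (48 mm diameter, 6 mm thick), z up. Above it a flat wooden grip 40 mm (x) by 18 mm (y), z = 6 to 66 mm: take it across the 18 mm. Below, a 14 mm round shaft, then a blade 24 mm wide (along x), 3.5 mm thick (y), tip at z = -72 mm. A half turn about z makes no difference.
- stand: Wooden stand fixed to the table left or right of the case. Origin at the centre of its underside (base 110 by 90 mm), z up. Two level steel prongs along its x, from -61 to +53 mm, 8 mm wide, centres at y = +-19 mm (30 mm clear between), tops at z = 110 mm. The key's collar rests on them, shaft between; at the start 2 to 14 mm in front (-x) of the centre, blade within 30 degrees of x.
- cheese: Cheese wheel, 116 mm across, 55 mm high, on the side of the case where the stand is not; leave alone. Origin at the centre of its underside.
- small_cheese: Small dark cheese, 84 mm across, 45 mm high; leave alone. Origin at the centre of its underside.
- jar: Glass jar with steel lid, 68 mm across, 100 mm high; leave alone. Origin at the centre of its underside.
- dial_gauge: Round brass dial gauge, 76 mm across, on a small wooden foot, 90 mm high; leave alone. Origin at the centre of its underside.
- mug: White mug, 76 mm across, 85 mm high; leave alone. Origin at the centre of its underside.
- brush: Cleaning brush, about 200 mm long, lying flat at the right edge of the working area; leave alone.
There are look-alikes about, which are no part of the job. What is shaped like the key but red is not meant. What is shaped like the stand but blue is not meant.

How it is judged:
By the outcome, as a careful person would: the job done as asked, in the order asked, and still so for the second after the job is handed in, with the robot touching nothing.
It also fails if it takes over 72 s, if anything falls off the work surface, if the arm or the gripper's body presses on something with over 40 N, if the wrist force passes 120 N, or if a joint passes its speed limit or range.

## Working session

There is one attempt and no reset: what is moved stays moved. The work goes in short steps, Python scripts to look and compute and a tool call to move; the robot and the scene stay as the last step left them, time stands still between calls to the robot, and variables do not carry over. Pictures are saved under pics/ and viewed, about 8 in all and at most 12, crops included, and the job is handed in when it is done.

Besides the shell and the picture viewer there is one more tool, called after "Call:" by a JSON object that holds its "method" and its "body", one argument or row to a line. drive_tool: Moves the arm, as the interface text tells. Its arguments: {"type":"object","properties":{"commands":{"type":"string"},"claw":{"type":"number"},"force":{"type":"number"}},"required":["commands"]}

```bash
mkdir -p pics; ls; cat > h.py <<'E'
import numpy as np, cv2
from bench import robot, eyes
from scipy.spatial.transform import Rotation as R
def proj(P,c):
    E=c["extrinsics"]; p,_=cv2.projectPoints(np.float64(P).reshape(-1,1,3),cv2.Rodrigues(E[:3,:3])[0],E[:3,3],c["camera_matrix"],np.float64(c["distortion"])); return p[:,0]
def back(uv,z,c):
    E=np.array(c["extrinsics"]); n=cv2.undistortPoints(np.float64(uv).reshape(-1,1,2),np.array(c["camera_matrix"]),np.float64(c["distortion"]))[:,0]
    d=np.c_[n,np.ones(len(n))]@E[:3,:3]; o=-E[:3,:3].T@E[:3,3]
    z=np.broadcast_to(z,len(n)); return o+d*((z-o[2])/d[:,2])[:,None]
def save(c,n,crop=None,s=1):
    im=c["img"][:,:,::-1]
    if crop: im=im[crop[1]:crop[3],crop[0]:crop[2]]
    cv2.imwrite(f"pics/{n}.png",cv2.resize(im,None,fx=s,fy=s,interpolation=cv2.INTER_CUBIC))
E
python3 - <<'E'
from h import *
o=robot.observe(); print({k:np.round(v,3) for k,v in o.items()}, robot.tcp_to_grasp)
for n in("top","side"):
    c=eyes.capture(n); save(c,n); E=np.array(c["extrinsics"]); print(n,-E[:3,:3].T@E[:3,3],E[2,:3],c["camera_matrix"][0][0],c["distortion"])
    for t in("case","key","stand","left_screw"): print(t,[(np.round(d["bbox"]).tolist(),round(d["conf"],2)) for d in eyes.spot_in(c,t)])
E
cd pics; python3 -c "
import cv2,numpy as np
cv2.imwrite('both.png',np.vstack([cv2.imread('top.png'),cv2.imread('side.png')])[:, :])"
```

```text
pics
{'time_s': np.float64(0.0), 'qpos': array([ 1.052,  0.291, -0.154,  1.127, -0.   ,  1.432]), 'joint_vel': array([ 0.002,  0.   , -0.001,  0.002, -0.   , -0.   ]), 'tau': array([-1.0000e-03, -5.3715e+01,  3.3137e+01,  1.6000e-02, -1.0000e-03,
       -0.0000e+00]), 'position': array([0.194, 0.487, 0.231]), 'orientation': array([-5.930e-01, -3.085e+00,  2.000e-03]), 'force': array([-0.253, -0.379,  0.705]), 'wrist_torque': array([ 0.002,  0.034, -0.027]), 'gripper_width': np.float64(1.001)} -0.0187
top [0.44808475 0.01203554 1.46047495] [ 6.51458327e-02 -5.09036089e-04 -9.97875624e-01] 494.08327852686705 [-0.06982788  0.          0.          0.          0.        ]
case [([232.0, 143.0, 302.0, 230.0], 0.78), ([227.0, 138.0, 302.0, 203.0], 0.54)]
key [([165.0, 219.0, 183.0, 237.0], 0.79), ([208.0, 257.0, 224.0, 268.0], 0.62), ([119.0, 217.0, 150.0, 232.0], 0.52)]
stand [([145.0, 277.0, 178.0, 320.0], 0.79), ([162.0, 205.0, 199.0, 250.0], 0.63), ([161.0, 153.0, 193.0, 182.0], 0.27)]
left_screw [([228.0, 143.0, 302.0, 230.0], 0.75)]
side [-0.04254053 -0.59199185  1.02631509] [ 0.45201666  0.48207348 -0.75052388] 450.9217534134533 [0.04214733 0.         0.         0.         0.        ]
case []
key [([186.0, 134.0, 202.0, 166.0], 0.78), ([205.0, 139.0, 225.0, 181.0], 0.76), ([202.0, 188.0, 224.0, 223.0], 0.62)]
stand [([126.0, 168.0, 178.0, 227.0], 0.9), ([198.0, 146.0, 236.0, 196.0], 0.89)]
left_screw [([254.0, 157.0, 352.0, 247.0], 0.9)]
```

View pics/top.png

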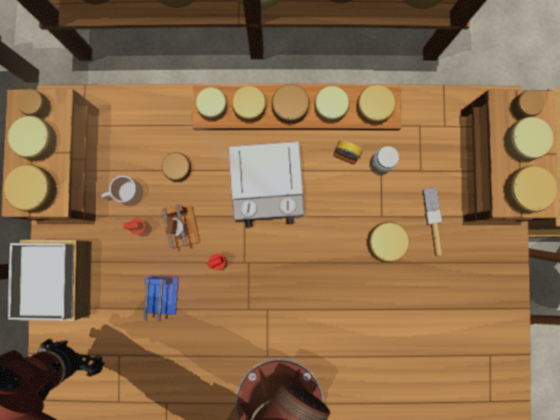

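View pics/side.png

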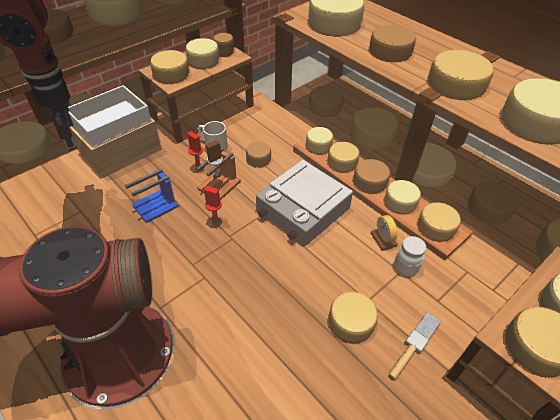

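The top picture shows the case at about (267,180), its screws at (248,208) and (288,206), the wooden stand with the key at (180,228), and the blue stand at (160,298). The red keys are at (135,226) and (217,262). Next I'll make enlarged crops.

```bash
python3 - <<'E'
import cv2,numpy as np
t=cv2.imread('pics/top.png');s=cv2.imread('pics/side.png')
f=lambda im,x,y,w,h:cv2.resize(im[y:y+h,x:x+w],(400,300),interpolation=cv2.INTER_CUBIC)
a=f(t,150,200,60,54-9); b=f(t,228,185,80,60); c=f(s,188,130,72,54+0); d=f(s,254,178,64,48)
cv2.imwrite('pics/crops.png',np.vstack([np.hstack([a,b]),np.hstack([c,d])]))
E
```

```text
(no output)
```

View pics/crops.png

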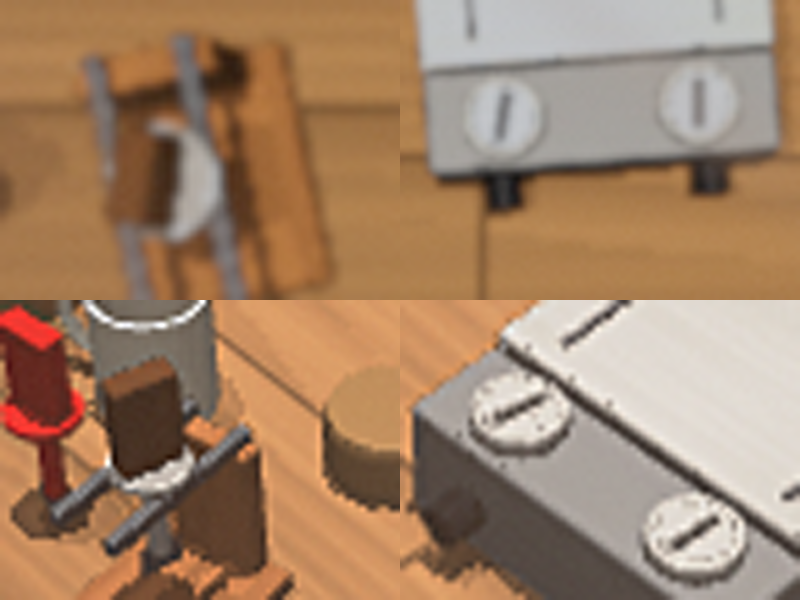

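Crops: the wooden key stands at crop (130,172). The left slot runs (507,92)–(500,140) and the right slot is about vertical at x≈698. I'll fit poses from these points.

```bash
cat > fit.py <<'E'
from h import *
from scipy.optimize import least_squares
T=eyes.capture("top");S=eyes.capture("side")
ca=lambda p:np.array(p)/6.667+[150,200]-.42; cb=lambda p:(np.array(p)-[400,0])/5+[228,185]-.4
cc=lambda p:(np.array(p)-[0,300])/5.556+[188,130]-.41; cd=lambda p:(np.array(p)-[400,300])/6.25+[254,178]-.42
def W(q,P,z0=0):
    P=np.float64(P); c,s=np.cos(q[2]),np.sin(q[2]); return np.c_[q[0]+c*P[:,0]-s*P[:,1],q[1]+s*P[:,0]+c*P[:,1],P[:,2]+z0]
def fit(q0,obs,z0=0):
    f=lambda q:np.concatenate([(proj(W(q,P,z0),C)-uv).ravel() for P,uv,C in obs])
    r=least_squares(f,q0,loss="soft_l1"); print(np.round(r.x,4),"yaw",np.degrees(r.x[2]).round(1),"res",np.round(r.fun,1).tolist()); return r.x
mm=lambda a:np.array(a)/1000
sc=mm([[-76,55,80],[-76,-55,80]])
case=fit([.5,0,0],[(sc,cb([[505,117],[700,103]]),T),(sc,cd([[521,411],[695,536]]),S),(mm([[-105,100,70],[-105,-100,70]]),cb([[434,176],[777,150]]),T)])
key=fit([.45,.27,0.1],[(mm([[20,9,66],[-20,9,66],[20,-9,66],[-20,-9,66]]),ca([[118,122],[107,222],[156,128],[148,225]]),T),
 (mm([[-20,9,66],[20,9,66],[20,-9,66],[-20,-9,66]]),cc([[105,384],[166,360],[181,374],[112,394]]),S)],.11)
stand=fit([.45,.27,-.1],[(mm([[53,19,110],[53,-19,110]]),ca([[93,60],[182,38]]),T),(mm([[-61,19,106],[-61,-19,106],[53,-19,110]]),cc([[57,512],[110,548],[250,430]]),S)])
# slots
for n,P in zip("LR",sc):
    for C,nm in((T,"top"),(S,"side")):
        w=W(case,[P])[0]; g=cv2.cvtColor(C["img"],cv2.COLOR_RGB2GRAY).astype(float)
        # rectified patch at z=.0795, 0.5mm/px
        a=np.arange(-22,22.1,.5)/1000; X,Y=np.meshgrid(a,a,indexing="ij")
        uv=proj(np.c_[w[0]+X.ravel(),w[1]+Y.ravel(),0*X.ravel()+.0795],C).reshape(*X.shape,2).astype(np.float32)
        p=cv2.remap(g.astype(np.float32),uv[...,0],uv[...,1],cv2.INTER_CUBIC)
        d=np.clip(np.median(p)-25-p,0,None)*(np.hypot(X,Y)<.018); m=d.sum()
        cx,cy=(d*X).sum()/m,(d*Y).sum()/m; M=np.cov(np.c_[X.ravel(),Y.ravel()].T,aweights=d.ravel()); v=np.linalg.eigh(M)[1][:,1]
        print(n,nm,"off mm",np.round([cx*1e3,cy*1e3],1),"ang",np.degrees(np.arctan(v[1]/v[0])).round(1),"screw",w.round(4))
for C,nm in((T,"ot"),(S,"os")):
    im=cv2.resize(C["img"][:,:,::-1],None,fx=5,fy=5,interpolation=cv2.INTER_CUBIC)
    def pl(P,col):
        u=(proj(P,C)*5+2).round().astype(np.int32); cv2.polylines(im,[u],True,col,1)
    b=mm([[20,9,66],[20,-9,66],[-20,-9,66],[-20,9,66]]); pl(W(key,b,.11),(0,255,0)); b[:,2]=.006; pl(W(key,b,.11),(0,255,0))
    th=np.linspace(0,6.28,40)[:,None]
    pl(W(key,np.c_[.024*np.cos(th),.024*np.sin(th),0*th+.006],.11),(255,255,0))
    for y in(.019,-.019): pl(W(stand,[[.053,y+.004,.11],[.053,y-.004,.11],[-.061,y-.004,.11],[-.061,y+.004,.11]]),(255,0,255))
    for p in sc: pl(W(case,np.c_[p[0]+.024*np.cos(th),p[1]+.024*np.sin(th),0*th+.08]),(0,0,255))
    pl(W(case,mm([[-105,100,70],[-105,-100,70],[-45,-100,70],[-45,100,70]])),(255,0,0))
    cv2.imwrite(f"pics/{nm}.png",im)
a=cv2.imread("pics/ot.png")[960:1260,740:1540]; b=cv2.imread("pics/os.png")
b=np.hstack([b[660:960,930:1330],b[880:1180,1240:1640]]); cv2.imwrite("pics/ov.png",np.vstack([a,b]))
E
python3 fit.py
```

```text
[0.6426 0.0366 0.0756] yaw 4.3 res [-0.3, 0.3, -0.2, 0.3, 0.5, -0.2, 0.9, -0.3, -1.1, 0.2, 1.0, 0.2]
[ 0.508   0.2868 -0.1117] yaw -6.4 res [-0.4, 0.1, -0.7, 0.3, 0.7, 0.0, -0.1, 0.7, -0.6, -0.3, 0.4, -1.0, 0.8, -0.2, 1.2, 1.3]
[0.5126 0.2894 0.1915] yaw 11.0 res [-0.2, -0.7, 0.0, 0.0, -0.1, 1.0, -0.2, 0.0, 0.0, 0.0]
L top off mm [2.2 0.5] ang -9.1 screw [0.5627 0.0857 0.08  ]
L side off mm [-0.8  2.7] ang -7.5 screw [0.5627 0.0857 0.08  ]
R top off mm [1.5 0.5] ang 0.1 screw [ 0.571 -0.024  0.08 ]
R side off mm [-0.9  2.6] ang -2.4 screw [ 0.571 -0.024  0.08 ]
```

View pics/ov.png

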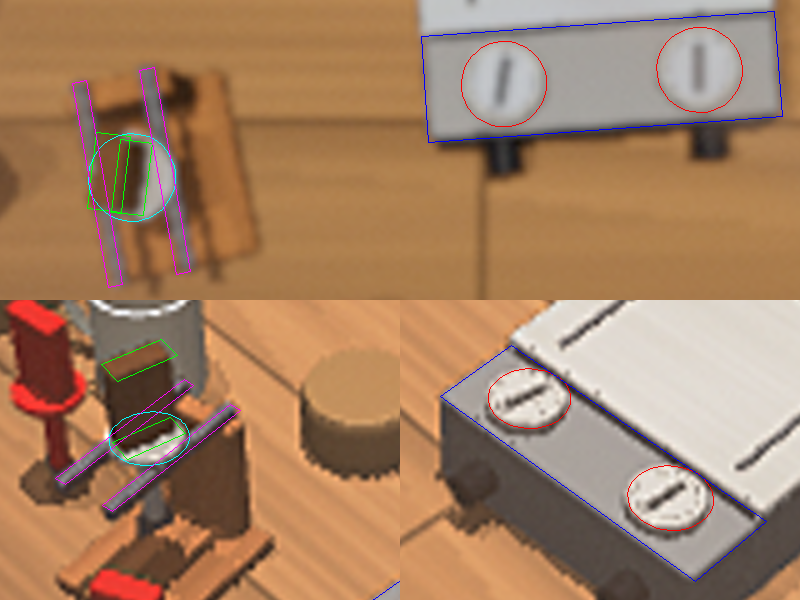

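```bash
cat >> h.py <<'E'
def pose():
    o=robot.observe(); M=R.from_rotvec(o["orientation"]).as_matrix(); return o,np.array(o["position"]),M
def to(x,y,z,k):
    "key yaw k deg. prints roll units, then shift units in the tool frame before/after the roll"
    o,p,M=pose(); cur=np.degrees(np.arctan2(M[1,1],M[0,1]))-90
    d=(k-cur+90)%180-90; roll=-d/8; D=np.array([x,y,z])-p
    M2=M@R.from_euler("z",-d,degrees=True).as_matrix()
    tilt=np.degrees(np.arccos(-M[2,2]))
    print("t",round(float(o["time_s"]),2),"p",p.round(4),"yaw",round(cur,2),"tilt",round(tilt,2),"F",np.round(o["force"],1),"tq",np.round(o["wrist_torque"],2),"w",round(float(o["gripper_width"])*85.4,1),"q6",round(float(o["qpos"][5]),2))
    print("roll",round(roll,2),"shift now",(D@M/.04).round(3),"after roll",(D@M2/.04).round(3))
E
python3 -c "
from h import *
to(.508,.2868,.231,-6.4)"
```

```text
t 0.6 p [0.1946 0.4876 0.2313] yaw -21.76 tilt 0.0 F [ 0.1 -0.1 -0.8] tq [-0.    0.01  0.05] w 85.4 q6 1.43
roll -1.92 shift now [-9.137e+00 -1.757e+00  8.000e-03] after roll [-8.345e+00 -4.115e+00  8.000e-03]
```

Call:
{"method": "drive_tool", "body": {
  "commands": "0 0 0 -0.96; 0 0 0 -0.96; -0.93 -0.457 0 0; -0.93 -0.457 0 0; -0.93 -0.457 0 0; -0.93 -0.457 0 0; -0.93 -0.457 0 0; -0.93 -0.457 0 0; -0.93 -0.457 0 0; -0.93 -0.457 0 0; -0.91 -0.457 0 0; 0 0 0 0",
  "claw": 50,
  "force": 110
}}

```text
time_s: 2.1
position: [0.5102, 0.2853, 0.2309]
orientation: [0.18, 3.136, -0.0]
force: [-0.5, -0.3, 0.6]
gripper_width: 0.587
```

```bash
python3 -c "
from h import *
to(.508,.2868,.131,-6.4)
T=eyes.capture('top');S=eyes.capture('side')
f=lambda C,x,y,w,h:cv2.resize(C['img'][y:y+h,x:x+w,::-1],(400,400),interpolation=cv2.INTER_CUBIC)
cv2.imwrite('pics/over.png',np.hstack([f(T,140,190,80,80),f(S,180,100,80,80)]))"
```

```text
t 2.1 p [0.5102 0.2853 0.2309] yaw -6.58 tilt 0.02 F [-0.5 -0.3  0.6] tq [0.   0.01 0.  ] w 50.1 q6 0.5
roll -0.02 shift now [0.059 0.032 2.497] after roll [0.059 0.032 2.497]
```

View pics/over.png

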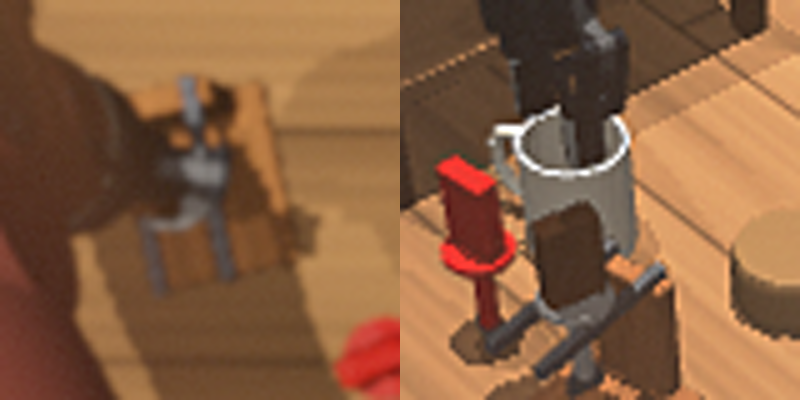

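The picture shows the fingers above the key's grip, lined up in the side view. I'm descending and closing.

Call:
{"method": "drive_tool", "body": {
  "commands": "0.06 0.03 0.5 0; 0 0 0.7 0; 0 0 0.7 0; 0 0 0.4 0; 0 0 0.2 0; 0 0 0 0"
}}

```text
time_s: 2.95
position: [0.5058, 0.2886, 0.1314]
orientation: [-0.175, -3.137, 0.0]
force: [-0.6, -0.2, 0.1]
gripper_width: 0.584
```

Call:
{"method": "drive_tool", "body": {
  "commands": "0 0 0 0; 0 0 0 0; 0 0 0 0; 0 0 0 0; 0 0 0 0; 0 0 0 0; 0 0 0 0; 0 0 0 0",
  "claw": 5,
  "force": 110
}}

```text
time_s: 3.95
position: [0.5064, 0.2885, 0.1322]
orientation: [0.175, 3.135, 0.001]
force: [-1.0, -0.2, 5.7]
gripper_width: 0.196
```

```bash
python3 -c "
from h import *
to(.508,.2868,.131,-6.4)
T=eyes.capture('top');S=eyes.capture('side')
f=lambda C,x,y,w,h:cv2.resize(C['img'][y:y+h,x:x+w,::-1],(400,400),interpolation=cv2.INTER_CUBIC)
cv2.imwrite('pics/grip.png',np.hstack([f(T,140,190,80,80),f(S,180,100,80,80)]))"
```

```text
t 3.95 p [0.5064 0.2885 0.1322] yaw -6.4 tilt 0.08 F [-1.  -0.2  5.7] tq [-0.12  0.22 -0.06] w 16.8 q6 0.5
roll -0.0 shift now [-0.043 -0.039  0.03 ] after roll [-0.043 -0.039  0.03 ]
```

View pics/grip.png

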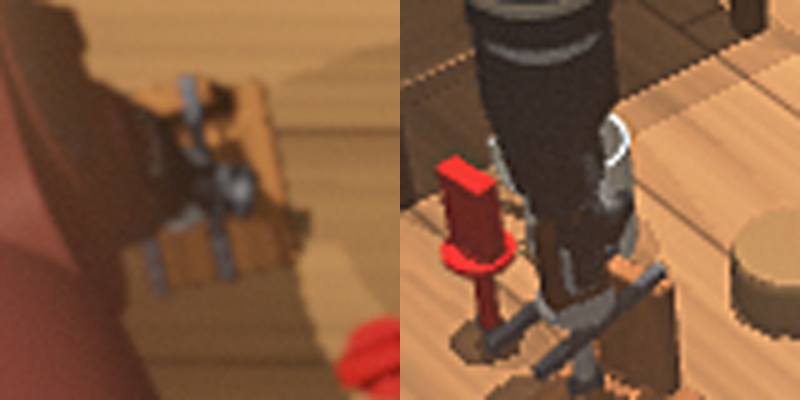

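Gripped at 16.8 mm opening, centred on the grip. I'm lifting clear of the prongs.

Call:
{"method": "drive_tool", "body": {
  "commands": "0 0 -0.3 0; 0 0 -0.6 0; 0 0 -0.7 0; 0 0 -0.7 0; 0 0 -0.5 0; 0 0 0 0"
}}

```text
time_s: 4.8
position: [0.5068, 0.2886, 0.2451]
orientation: [0.175, 3.134, 0.002]
force: [0.1, 0.7, -2.4]
gripper_width: 0.197
```

```bash
python3 -c "
from h import *
to(.562,.0874,.24,-8.5)"
```

```text
t 4.8 p [0.5068 0.2886 0.2451] yaw -6.4 tilt 0.17 F [ 0.1  0.7 -2.4] tq [0.04 0.02 0.04] w 16.8 q6 0.5
roll 0.26 shift now [-1.932 -4.846  0.125] after roll [-2.108 -4.772  0.125]
```

Call:
{"method": "drive_tool", "body": {
  "commands": "0 0 0 0.26; -0.35 -0.8 0 0; -0.35 -0.8 0 0; -0.35 -0.8 0 0; -0.35 -0.8 0 0; -0.35 -0.8 0 0; -0.35 -0.77 0.1 0; 0 0 0.5 0; 0 0 0.6 0; 0 0 0.2 0; 0 0 0 0; 0 0 0 0"
}}

```text
time_s: 6.3
position: [0.5613, 0.0873, 0.188]
orientation: [0.232, 3.132, 0.0]
force: [0.7, 0.1, -1.9]
gripper_width: 0.197
```

```bash
python3 -c "
from h import *
to(.562,.0874,.18,-8.5)
T=eyes.capture('top');S=eyes.capture('side')
f=lambda C,x,y,w,h:cv2.resize(C['img'][y:y+h,x:x+w,::-1],(400,400),interpolation=cv2.INTER_CUBIC)
cv2.imwrite('pics/hovL.png',np.hstack([f(T,215,170,80,80),f(S,240,145,66,66)]))"
```

```text
t 6.3 p [0.5613 0.0873 0.188 ] yaw -8.49 tilt 0.06 F [ 0.7  0.1 -1.9] tq [0.09 0.06 0.  ] w 16.8 q6 0.17
roll 0.0 shift now [-0.016  0.004  0.2  ] after roll [-0.016  0.004  0.2  ]
```

View pics/hovL.png

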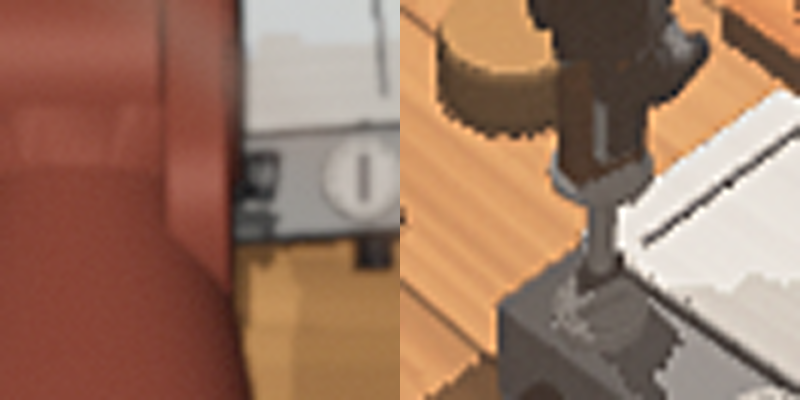

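The side view shows the blade tip (598,285) just above the left screw. I'm lowering it gently to feel.

Call:
{"method": "drive_tool", "body": {
  "commands": "0 0 0.2 0; 0 0 0.1 0; 0 0 0.05 0; 0 0 0.03 0; 0 0 0.03 0; 0 0 0 0; 0 0 0 0"
}}

```text
time_s: 7.28
position: [0.5609, 0.0872, 0.171]
orientation: [0.232, 3.133, 0.0]
force: [-1.0, -0.5, -1.1]
gripper_width: 0.197
```

```bash
python3 -c "
from h import *
to(.562,.0874,.166,-8.5)"
```

```text
t 7.28 p [0.5609 0.0872 0.171 ] yaw -8.48 tilt 0.01 F [-1.  -0.5 -1.1] tq [-0.04 -0.02  0.06] w 16.8 q6 0.17
roll 0.0 shift now [-0.025  0.008  0.125] after roll [-0.025  0.008  0.125]
```

Call:
{"method": "drive_tool", "body": {
  "commands": "0 0 0.03 0; 0 0 0.03 0; 0 0 0.03 0; 0 0 0 0; 0 0 0 0"
}}

```text
time_s: 7.9
position: [0.5609, 0.0872, 0.1673]
orientation: [0.232, 3.133, -0.0]
force: [0.5, -0.5, -1.0]
gripper_width: 0.196
```

```bash
python3 -c "
from h import *
to(.562,.0874,.166,-8.5)"
```

```text
t 7.9 p [0.5609 0.0872 0.1673] yaw -8.48 tilt 0.0 F [ 0.5 -0.5 -1. ] tq [-0.01 -0.05  0.02] w 16.7 q6 0.17
roll 0.0 shift now [-0.026  0.009  0.033] after roll [-0.026  0.009  0.033]
```

The blade is about 6 mm into the slot with no force. I'm turning it anticlockwise (negative roll) in parts.

Call:
{"method": "drive_tool", "body": {
  "commands": "0 0 0.03 0; 0 0 0 -0.6; 0 0 0 -0.8; 0 0 0 -0.8; 0 0 0 -0.8; 0 0 0 0; 0 0 0 0"
}}

```text
time_s: 8.78
position: [0.5609, 0.0873, 0.166]
orientation: [0.42, -3.113, -0.0]
force: [-0.2, 0.4, -2.4]
gripper_width: 0.192
```

```bash
python3 -c "
from h import *
to(.5609,.0872,.166,82)"
```

```text
t 8.78 p [0.5609 0.0873 0.166 ] yaw 15.38 tilt 0.02 F [-0.2  0.4 -2.4] tq [ 0.26 -0.05 -0.23] w 16.4 q6 -0.24
roll -8.33 shift now [ 0.    -0.003  0.001] after roll [ 0.003 -0.001  0.001]
```

Call:
{"method": "drive_tool", "body": {
  "commands": "0 0 0 -0.8; 0 0 0 -0.8; 0 0 0 -0.8; 0 0 0 -0.8; 0 0 0 -0.8; 0 0 0 0; 0 0 0 0"
}}

```text
time_s: 9.65
position: [0.5611, 0.087, 0.1661]
orientation: [-1.261, 2.877, -0.001]
force: [1.5, -0.4, -4.5]
gripper_width: 0.196
```

```bash
python3 -c "
from h import *
to(.5609,.0872,.166,82)"
```

```text
t 9.65 p [0.5611 0.087  0.1661] yaw 47.33 tilt 0.03 F [ 1.5 -0.4 -4.5] tq [-0.19 -0.61 -0.22] w 16.8 q6 -0.8
roll -4.33 shift now [0.001 0.007 0.002] after roll [-0.003  0.006  0.002]
```

Call:
{"method": "drive_tool", "body": {
  "commands": "0 0 0 -0.8; 0 0 0 -0.8; 0 0 0 -0.8; 0 0 0 -0.8; 0 0 0 -0.8; 0 0 0 -0.4; 0 0 0 0; 0 0 0 0"
}}

```text
time_s: 10.65
position: [0.5614, 0.0871, 0.1661]
orientation: [-2.073, 2.36, -0.001]
force: [4.8, -0.8, -5.7]
gripper_width: 0.195
```

```bash
python3 -c "
from h import *
to(.5609,.0872,.205,74)"
```

```text
t 10.65 p [0.5614 0.0871 0.1661] yaw 82.59 tilt 0.05 F [ 4.8 -0.8 -5.7] tq [-0.38 -1.38 -0.07] w 16.7 q6 -1.42
roll 1.07 shift now [-0.002  0.012 -0.971] after roll [ 0.     0.012 -0.971]
```

Call:
{"method": "drive_tool", "body": {
  "commands": "0 0 0 0.8; 0 0 -0.2 0; 0 0 -0.4 0; 0 0 -0.4 0; 0 0 0 1; 0 0 0 1; 0 0 0 1; 0 0 0 1; 0 0 0 1; 0 0 0 0"
}}

```text
time_s: 11.9
position: [0.5604, 0.0874, 0.2066]
orientation: [0.983, -2.983, -0.001]
force: [-0.1, -0.2, -1.2]
gripper_width: 0.197
```

```bash
python3 -c "
from h import *
to(.5689,-.0225,.205,-1)"
```

```text
t 11.9 p [0.5604 0.0874 0.2066] yaw 36.47 tilt 0.04 F [-0.1 -0.2 -1.2] tq [-0.02  0.03  0.03] w 16.8 q6 -0.61
roll 4.68 shift now [ 1.463 -2.336  0.038] after roll [-0.26  -2.744  0.038]
```

Call:
{"method": "drive_tool", "body": {
  "commands": "0 0 0 0.94; 0 0 0 0.94; 0 0 0 0.94; 0 0 0 0.94; 0 0 0 0.94; -0.06 -0.68 0 0; -0.06 -0.68 0 0; -0.06 -0.68 0 0; -0.08 -0.68 0 0; 0 0 0.4 0; 0 0 0 0; 0 0 0 0"
}}

```text
time_s: 13.4
position: [0.5688, -0.0214, 0.1907]
orientation: [0.032, 3.141, 0.0]
force: [-0.1, 0.9, -1.1]
gripper_width: 0.196
```

```bash
python3 -c "
from h import *
to(.5689,-.0225,.1755,-1)
T=eyes.capture('top');S=eyes.capture('side')
f=lambda C,x,y,w,h:cv2.resize(C['img'][y:y+h,x:x+w,::-1],(400,400),interpolation=cv2.INTER_CUBIC)
cv2.imwrite('pics/hovR.png',np.hstack([f(T,225,170,80,80),f(S,255,160,66,66)]))"
```

```text
t 13.4 p [ 0.5688 -0.0214  0.1907] yaw -1.15 tilt 0.01 F [-0.1  0.9 -1.1] tq [-0.04  0.01 -0.02] w 16.8 q6 -0.15
roll -0.02 shift now [-0.002 -0.026  0.379] after roll [-0.002 -0.026  0.379]
```

View pics/hovR.png

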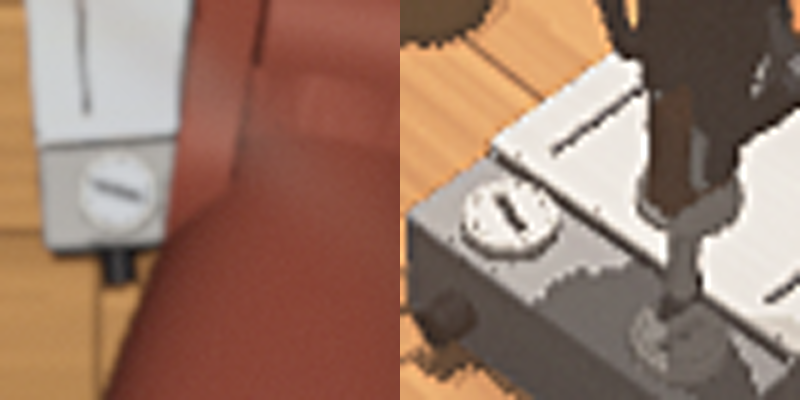

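The left slot is now about 72° world (crop (95,183)–(140,198)), i.e. about 67° in the case frame, so it is released. I'm lowering onto the right screw.

Call:
{"method": "drive_tool", "body": {
  "commands": "0 -0.026 0.2 0; 0 0 0.15 0; 0 0 0.05 0; 0 0 0.05 0; 0 0 0.03 0; 0 0 0.03 0; 0 0 0 0; 0 0 0 0"
}}

```text
time_s: 14.5
position: [0.5689, -0.0228, 0.1698]
orientation: [0.035, 3.141, 0.0]
force: [-1.0, 1.2, -0.9]
gripper_width: 0.203
```

```bash
python3 -c "
from h import *
to(.5689,-.0225,.166,-1)"
```

```text
t 14.5 p [ 0.5689 -0.0228  0.1698] yaw -1.28 tilt 0.01 F [-1.   1.2 -0.9] tq [-0.01 -0.05  0.01] w 17.3 q6 -0.15
roll -0.03 shift now [-0.     0.008  0.094] after roll [-0.     0.008  0.094]
```

Call:
{"method": "drive_tool", "body": {
  "commands": "0 0 0.05 0; 0 0 0.04 0; 0 0 0 0; 0 0 0 -0.6; 0 0 0 -0.8; 0 0 0 -0.8; 0 0 0 -0.8; 0 0 0 -0.8; 0 0 0 0; 0 0 0 0"
}}

```text
time_s: 15.75
position: [0.5689, -0.0227, 0.1661]
orientation: [-0.786, 3.042, 0.0]
force: [-0.1, 0.9, -1.7]
gripper_width: 0.197
```

```bash
python3 -c "
from h import *
to(.5689,-.0225,.166,82)"
```

```text
t 15.75 p [ 0.5689 -0.0227  0.1661] yaw 28.98 tilt 0.01 F [-0.1  0.9 -1.7] tq [ 0.33 -0.06 -0.24] w 16.8 q6 -0.67
roll -6.63 shift now [-0.004  0.004  0.002] after roll [-0.005 -0.     0.002]
```

Call:
{"method": "drive_tool", "body": {
  "commands": "0 0 0 -0.8; 0 0 0 -0.8; 0 0 0 -0.8; 0 0 0 -0.8; 0 0 0 -0.8; 0 0 0 -0.8; 0 0 0 -0.8; 0 0 0 -0.8; 0 0 0 -0.3; 0 0 0 0; 0 0 0 0"
}}

```text
time_s: 17.12
position: [0.5695, -0.0231, 0.1663]
orientation: [-2.073, 2.359, -0.002]
force: [4.5, -1.5, -4.1]
gripper_width: 0.197
```

```bash
python3 -c "
from h import *
to(.5689,-.0225,.24,74)"
```

```text
t 17.12 p [ 0.5695 -0.0231  0.1663] yaw 82.62 tilt 0.08 F [ 4.5 -1.5 -4.1] tq [-0.47 -1.23 -0.12] w 16.9 q6 -1.61
roll 1.08 shift now [-0.013  0.015 -1.843] after roll [-0.011  0.017 -1.843]
```

Call:
{"method": "drive_tool", "body": {
  "commands": "0 0 0 0.8; 0 0 -0.2 0; 0 0 -0.5 0; 0 0 -0.7 0; 0 0 -0.7 0; 0 0 0 1; 0 0 0 1; 0 0 0 1; 0 0 0 1; 0 0 0 1; 0 0 0 1; 0 0 0 1"
}}

```text
time_s: 18.62
position: [0.5681, -0.0225, 0.2505]
orientation: [0.55, -3.092, -0.001]
force: [0.0, -1.3, -2.2]
gripper_width: 0.196
```

```bash
python3 -c "
from h import *
to(.5065,.2886,.25,-6.4)
T=eyes.capture('top');S=eyes.capture('side')
f=lambda C,x,y,w,h:cv2.resize(C['img'][y:y+h,x:x+w,::-1],(400,400),interpolation=cv2.INTER_CUBIC)
cv2.imwrite('pics/lid.png',np.hstack([f(T,215,130,110,110),f(S,240,130,120,120)]))"
```

```text
t 18.62 p [ 0.5681 -0.0225  0.2505] yaw 20.19 tilt 0.07 F [ 0.  -1.3 -2.2] tq [ 0.02  0.   -0.01] w 16.8 q6 -0.52
roll 3.32 shift now [-1.239  7.832  0.018] after roll [2.397 7.558 0.018]
```

View pics/lid.png

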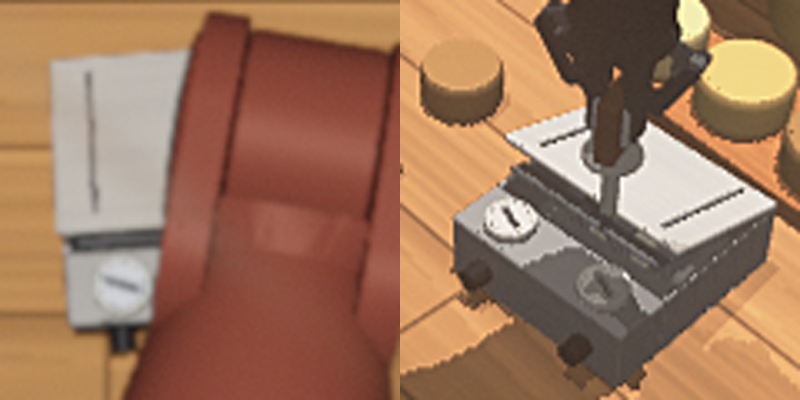

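The lid is up (side crop: front edge raised along (510,165)–(665,270)). I'm going back to the stand.

Call:
{"method": "drive_tool", "body": {
  "commands": "0 0 0 0.83; 0 0 0 0.83; 0 0 0 0.83; 0 0 0 0.83; 0.3 0.94 0 0; 0.3 0.94 0 0; 0.3 0.94 0 0; 0.3 0.94 0 0; 0.3 0.94 0 0; 0.3 0.94 0 0; 0.3 0.94 0 0; 0.3 0.94 0 0"
}}

```text
time_s: 20.23
position: [0.5053, 0.2878, 0.2504]
orientation: [-0.163, -3.137, 0.0]
force: [0.9, -0.8, -2.5]
gripper_width: 0.197
```

Call:
{"method": "drive_tool", "body": {
  "commands": "0 0 0 0; 0 0 0 0"
}}

```text
time_s: 20.48
position: [0.5059, 0.2862, 0.2502]
orientation: [-0.166, -3.137, 0.001]
force: [1.0, -0.5, -0.8]
gripper_width: 0.197
```

```bash
python3 -c "
from h import *
to(.5065,.2886,.1322,-6.4)"
```

```text
t 20.48 p [0.5059 0.2862 0.2502] yaw -6.07 tilt 0.04 F [ 1.  -0.5 -0.8] tq [-0.01 -0.02 -0.  ] w 16.8 q6 0.5
roll 0.04 shift now [-0.01   0.063  2.949] after roll [-0.01   0.063  2.949]
```

Call:
{"method": "drive_tool", "body": {
  "commands": "-0.01 0.063 0 0.04; 0 0 0.6 0; 0 0 0.6 0; 0 0 0.5 0; 0 0 0.5 0; 0 0 0.4 0; 0 0 0.25 0; 0 0 0 0; 0 0 0 0"
}}

```text
time_s: 21.6
position: [0.5072, 0.2892, 0.1367]
orientation: [0.18, 3.136, 0.001]
force: [0.8, 0.7, -1.4]
gripper_width: 0.198
```

```bash
python3 -c "
from h import *
to(.5065,.2886,.1325,-6.4)
T=eyes.capture('top');S=eyes.capture('side')
f=lambda C,x,y,w,h:cv2.resize(C['img'][y:y+h,x:x+w,::-1],(400,400),interpolation=cv2.INTER_CUBIC)
cv2.imwrite('pics/ret.png',np.hstack([f(T,140,190,80,80),f(S,180,120,70,70)]))"
```

```text
t 21.6 p [0.5072 0.2892 0.1367] yaw -6.56 tilt 0.05 F [ 0.8  0.7 -1.4] tq [-0.02  0.   -0.02] w 16.9 q6 0.51
roll -0.02 shift now [ 0.016 -0.017  0.106] after roll [ 0.016 -0.017  0.106]
```

View pics/ret.png

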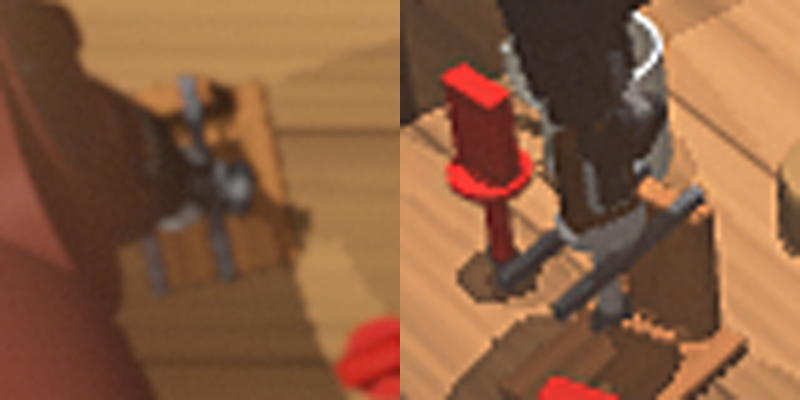

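The shaft is between the prongs with the collar just above them. I'm lowering to contact.

Call:
{"method": "drive_tool", "body": {
  "commands": "0.01 -0.01 0.05 0; 0 0 0.04 0; 0 0 0.02 0; 0 0 0 0; 0 0 0 0; 0 0 0 0"
}}

```text
time_s: 22.45
position: [0.5064, 0.2888, 0.1322]
orientation: [0.18, 3.136, 0.0]
force: [-2.8, -1.6, 5.4]
gripper_width: 0.194
```

```bash
python3 -c "
from h import *
to(.5065,.2886,.1322,-6.4)"
```

```text
t 22.45 p [0.5064 0.2888 0.1322] yaw -6.56 tilt 0.02 F [-2.8 -1.6  5.4] tq [-0.18  0.49 -0.05] w 16.6 q6 0.51
roll -0.02 shift now [-0.004 -0.005  0.001] after roll [-0.004 -0.005  0.001]
```

The collar is seated (5.4 N upward, same height as at the pick). I'm releasing and rising straight up.

Call:
{"method": "drive_tool", "body": {
  "commands": "0 0 0 0; 0 0 0 0; 0 0 0 0; 0 0 0 0; 0 0 0 0; 0 0 -0.3 0; 0 0 -0.6 0; 0 0 -0.8 0; 0 0 -0.8 0; 0 0 -0.8 0; 0 0 0 0",
  "claw": 50
}}

```text
time_s: 23.82
position: [0.5077, 0.2893, 0.2671]
orientation: [0.179, 3.132, 0.004]
force: [0.3, 0.4, -0.6]
gripper_width: 0.592
```

Call:
{"method": "drive_tool", "body": {
  "commands": "0.9 0.45 0 0; 0.9 0.45 0 0; 0.9 0.45 0 0; 0.9 0.45 0 0; 0.9 0.45 0 0; 0.9 0.45 0 0; 0.9 0.45 0 0; 0 0 0 0; 0 0 0 0; 0 0 0 0"
}}

```text
time_s: 25.08
position: [0.2711, 0.4422, 0.2636]
orientation: [0.181, 3.136, -0.0]
force: [0.1, 0.9, 0.3]
gripper_width: 0.586
```

```bash
python3 -c "
from h import *
to(.5065,.2886,.25,-6.4)
T=eyes.capture('top');S=eyes.capture('side')
f=lambda C,x,y,w,h:cv2.resize(C['img'][y:y+h,x:x+w,::-1],(400,300),interpolation=cv2.INTER_CUBIC)
cv2.imwrite('pics/fin.png',np.vstack([np.hstack([f(T,150,200,60,45),f(S,188,130,72,54)]),np.hstack([f(T,100,130,240,180),f(S,150,100,240,180)])]))"
```

```text
t 25.07 p [0.2711 0.4422 0.2636] yaw -6.62 tilt 0.02 F [0.1 0.9 0.3] tq [-0.03  0.02  0.03] w 50.1 q6 1.0
roll -0.03 shift now [-6.289 -3.136  0.34 ] after roll [-6.277 -3.16   0.34 ]
```

View pics/fin.png

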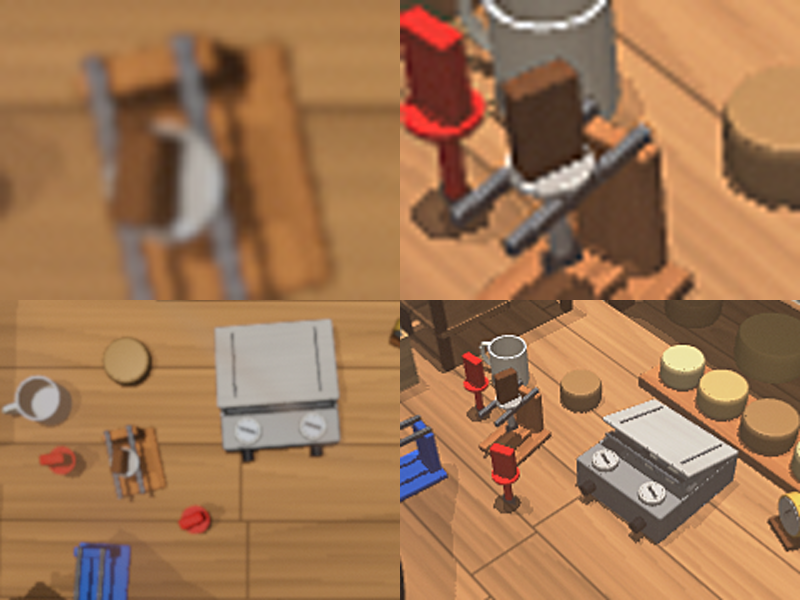

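The picture shows the key hanging upright on both prongs as at the start, both slots turned, the lid up, and the other things unmoved. I'm handing in.

```bash
python3 -c "
from bench import robot
print(robot.close_job())"
```

```text
the job is handed in; nothing more can be done
None
```

The job is done and handed in at about 25 s of the 72 s allowed; no verdict was reported.

- **Screws:** I took the wooden key from its stand and turned the left screw anticlockwise, then the right one. The arm held each turn to about 83° (world). The left slot measured about 67° in the case frame afterwards, past the 50–55° release. I did not measure the right slot's angle, but it visibly turned.
- **Lid:** It sprang up by itself after the second screw and was still up in the last picture.
- **Key:** I hung it back by its collar at the height where I picked it up, let go and moved the arm clear. The last picture shows it upright on both prongs.
- **Other things:** The mug, the red keys, the blue stand and the small dark cheese look unmoved. The last crops did not cover the cheese wheel, jar or brush, and cut off part of the dial gauge, so I did not recheck those; the arm never worked near them.
- **Forces:** The wrist-force readings I took between moves were never above about 8 N.

No check failed. Before the pick, the side and top views disagreed by 1–3 mm on positions. The blade still entered both slots on the first try.

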